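Hang the parts basket in the dryer and switch it on

ROBOT

A 7-joint arm with a two-finger parallel gripper is mounted at the origin on the work surface. World frame = base frame: x ahead of the robot, y to its left, z up, the work surface at z = 0. Lengths are in m, angles in rad, forces in N, time in s.
With the tool pointing down it reaches from about 0.425 to 0.925 m from the base axis. Payload 6.8 kg.
Tool frame: the origin (TCP) lies on the centre line of the jaws, within the pads' length; the fingertips stand 19 mm ahead of it and the grasp point (between the pads) is the TCP (r.tip_extent is the y of the fingertips in the tool frame, in m); y points along the fingers, z is the direction in which the jaws open and shut, and the axes are right-handed (so a half turn about y gives the same grasp; the last joint's range is limited). The gripper opens to 85 mm and grips with 20 to 120 N. Pads are 22 mm wide; open, the fingers measure 114 mm over their backs; the gripper's body (76 mm by 85 mm) begins 54 mm behind the grasp point. The pads swing forward as they close: fully open they stand 13 mm farther back than shut.
Start: joints at [1.13, 0.477, 0.022, 1.555, -0.011, 1.109, -0.083], TCP at [0.221, -0.638, 0.25] pointing down, gripper open.
Joint ranges: [-2.96, 2.96], [-0.34, 2.1], [-1.41, 1.46], [0.24, 2.44], [-1.37, 4.51], [0.17, 1.92], [-2.96, 2.96]. Speed limits (rad/s): [2.39, 2.39, 3.14, 3.14, 3.14, 3.14, 3.14].

INTERFACE

Orientations are given as a rotation vector (axis times angle).
In Python, from bench import r gives the robot as it stands. The module is installed in compiled form; this text tells all that it offers.
- The arm moves only by the tool jog_arm, never from a script. Its argument "motion" is a list of rows, each a list of 3 entries, a list of its own where there are three numbers: the opening, from 0 (shut) to 1 (fully open), then the shift along the tool's x, y, z in m, then the turn, a rotation vector about the tool's x, y, z in degrees. A call has 1 to 10 rows; each row shifts and turns the commanded pose from where the row before left it, along the tool's axes as they then stand; what a row does not reach is not made up. A row lasts 1/12 s, in which the tool goes at most 41.7 mm and 7.16 degrees, less where a joint would pass 70% of its speed; a pose out of reach is approached as far as the arm can. A call with a gripper value outside its range is refused whole. The fingers move at their own pace and stop on an object; "force" is the grip in N (left out, the last holds). Time passes only in rows, so rows that do not move let the fingers close. It gives the time, the measured TCP pose, the force and the opening at its end, in the units of the state.
- r.get_obs(): the state, without advancing time (a new reading comes with each control period).
- r.grab_frame(name): name is "scene" or "top"; returns a dict with "image" (400x640x3 uint8, red, green, blue), "range_z" (400x640 float32, m along the optical axis (not along the pixel's ray), 0 where there is no reading), "fx", "fy", "cx", "cy" (pixels), "xyz" and "orientation" of the camera in the world. Camera axes: x right, y down, z forward; pixel columns grow to the right and rows downward; lengths in m; the calibration is good to about 2 mm. A picture is of the moment at which its call begins.
- r.hand_in(): hands the job in, once; it reports no verdict.
The state is a dict: "clock": time; "joints": joint angles; "qvel": joint speeds; "tau": joint torques, N m; "tcp_pos": TCP position; "orientation": TCP orientation; "contact_force": force on the tool from outside, world axes, zero at the start; "moment": the same for the moment, N m; "grip_width": finger opening in m.
Only numpy, scipy, OpenCV 4.12 (cv2) and the standard library are available. Lean on these libraries where they do the work, as an engineer would, in place of code of your own. Each camera call takes 0.05 s, during which the arm holds its last target.

TASK

Get the washed parts drying: push the parts dryer's blue cover fully open, then hang the small basket inside the well by hooking its blue lip over the front rim (the side facing the robot), lowering it on rather than dropping it, so that it hangs level and free of the well's floor. Once it hangs there and you have let go, flip the dryer's red-tipped switch all the way over to its other side. Leave the other loose things on the bench where they are.

Things in the scene. Friction and masses are not known exactly. Their poses are not given: they have to be found in the camera images.
- dryer: Parts dryer, fixed; place and yaw vary. Origin: bench level under the centre of its open well; its -x side (front) faces the robot. Steel well 180 (x) by 200 (y) mm outside, walls 5 mm, flat rim top at z 130 mm, inner floor at z 20 mm. Its inside spans x -85 to 85, y -95 to 95 mm. The fully opened cover still overhangs y 60 to 95 mm, so the basket hangs best about y -18 mm.
- front_rim (a point): Middle of the top of the well's front wall (dryer x -87.5, y 0, z 130 mm; the wall is 5 mm thick, runs along y). Axes as the dryer's. The basket's lip goes over it.
- housing_top (a point): Centre of the top of the white blower housing beside the well, dryer y 100 to 270, x -90 to 90 mm, 130 mm high; the opened cover rests on it. In front of it a white ledge 50 mm high (dryer x -180 to -90, y 125 to 255 mm) carries the switch.
- cover (a joint): Sliding cover of the dryer, in m: 0 = shut over the well (starts within 20 mm of that), 0.160 = fully open, slid along the dryer's +y on to the housing. It moves with about 1.5 N plus drag and stays where left. A blue plate 182 x 200 x 5 mm lying just over the rim (z 132 to 137 mm); shut, it spans the whole well.
- cover_handle (a point): Centre of the top edge of the cover's black handle: an upright fin, 80 mm along the dryer's x, 12 mm thick along y, 35 mm high above the plate (z 137 to 172 mm); in the middle of the cover (dryer x 0, y = the cover's joint value). Axes as the dryer's.
- switch (a joint): Toggle switch, in rad: 0 = off, leaning towards the dryer's -y; 1.0 = on, leaning towards its +y (starts 0 to 0.15). Needs about 1 N at the tip and stays where left. Pivot at dryer x -135, y 190, z 72 mm, axis along the dryer's x; upright at 0.5 rad.
- switch_tip (a point): Centre of the red ball, 26 mm in diameter, at the tip of the switch's 10 mm thick rod, 70 mm from the pivot; its height runs from 133 mm (off, on) to 142 mm (upright) and it travels 67 mm along the dryer's y.
- basket: Steel basket, loose, 0.28 to 0.49 kg, stands on the bench, motor parts fixed inside. Origin: centre of its underside. Box 70 (x) by 100 (y) by 70 mm high; back plate at -x (outer face x -35 mm) 86 mm high. Hung on the front rim its x axis points as the dryer's and its origin lies at dryer x -50 to -40, z 48 mm; hung, it may lean a little towards the wall.
- basket_grip (a point): Centre of the basket's orange grip bar, 14 mm square (x and z), 75 mm long along the basket's y, standing over the box's middle at basket z 135 mm on a wire bail 97 mm wide. Free to grasp from above across x.
- basket_slot (a point): Middle of the slot under the blue lip (basket x -42.5, y 0, z 82 mm): where the rim's top goes. The lip, 70 mm long in y, bends from the back plate's top out to -x and down: bridge underside z 82 mm, down-turned strip x -54 to -50, z 56 to 86 mm; slot 15 mm wide, x -50 to -35 mm.
- jar: Bystander: closed jar, 60 mm in diameter, 85 mm high, origin at its underside.
- mug: Bystander: blue mug, 80 mm in diameter, 90 mm high, origin at its underside.
- screwdriver: Bystander: screwdriver 200 mm long lying along its x, red handle to -x; origin at mid-length at its underside.
- wrench: Bystander: wrench 180 mm long lying along its x; origin at mid-length at its underside.
- fan: Bystander: black fan rotor, 100 mm in diameter, 25 mm high, lying flat; origin at its underside.
- motor: Bystander: small motor, 150 x 60 x 60 mm, origin at its underside.
Things that resemble listed ones, but are neither listed nor needed, are in the scene too. Leave any purple look-alike of the basket alone.

How it is judged:
On the way, in this order (a step that is already met when the one before it is completed fails the run):
1. the cover is pushed fully open (value of joint cover above 0.14 m), for 0.2 s.
2. the basket hangs on the front rim inside the well, level, still and let go (x of basket in the frame of dryer between -0.056 and -0.034 m and y of basket in the frame of dryer between -0.06 and 0.06 m and z of basket in the frame of dryer between 0.04 and 0.056 m and angle between basket's own z axis and vertical below 0.15 rad and angle between the x axis of basket and the x axis of dryer, either way round below 0.16 rad and contact force between basket and dryer above 0.5 N and linear speed of basket below 0.03 m/s and contact force between the fingers and basket below 0.1 N), for 0.3 s.
3. the switch is flipped fully over (value of joint switch above 0.85 rad), for 0.2 s.
At the end, for the whole second after the job is handed in: Basket at rest, released, lip over the front rim inside the well: origin in dryer frame x -56 to -34, y within 60, z 40 to 56 mm, tilt under 0.15 rad, x axis within 0.16 rad of the dryer's, bearing on the dryer. Cover at least 135 mm open, switch beyond 0.85 rad (all of step 2 and angular speed of basket below 0.3 rad/s and value of joint cover above 0.135 m and value of joint switch above 0.85 rad); the robot touches nothing.
It fails at once if the basket is dropped (faster than 0.6 m/s out of the fingers) (linear speed of basket above 0.6 m/s and contact force between the fingers and basket below 0.1 N).
It fails at once if a bystander is shifted by more than 30 mm (distance of any of jar, mug, screwdriver, wrench, fan, motor from where it was at the start of the episode above 0.03 m).
It also fails if it takes over 59 s, if anything falls off the work surface, if the arm or the gripper's body presses on something with over 40 N, if the wrist force passes 120 N, or if a joint passes its speed limit or range.

## Working session

There is one attempt and no reset: what is moved stays moved. The work goes in short steps, Python scripts to look and compute and a tool call to move; the robot and the scene stay as the last step left them, time stands still between calls to the robot, and variables do not carry over. Pictures are saved under pics/ and viewed, and the job is handed in when it is done.

Besides the shell and the picture viewer there is one more tool, called after "Request:" by a JSON object that holds its "name" and its "arguments", one argument or row to a line. jog_arm: Moves the arm, as the interface text tells. Its arguments: {"type":"object","properties":{"motion":{"type":"array","items":{"type":"array"}},"force":{"type":"number"}},"required":["motion"]}

```bash
mkdir -p pics; cat > h.py <<'E'
import numpy as np, cv2
from scipy.spatial.transform import Rotation as R
from bench import r
def grab(n):
    f=r.grab_frame(n)
    o=np.array(f["orientation"]); f["R"]=R.from_rotvec(o).as_matrix() if o.shape==(3,) else o
    v,u=np.mgrid[0:400,0:640]; z=f["range_z"]
    c=np.stack([(u-f["cx"])/f["fx"]*z,(v-f["cy"])/f["fy"]*z,z],-1)
    f["P"]=c@f["R"].T+np.array(f["xyz"]); f["P"][z==0]=np.nan
    return f
def save(f,name,crop=None,s=1):
    im=f["image"][...,::-1]
    if crop: im=im[crop[1]:crop[3],crop[0]:crop[2]]
    if s!=1: im=cv2.resize(im,None,fx=s,fy=s,interpolation=cv2.INTER_CUBIC)
    cv2.imwrite("pics/"+name,im)
E
python3 - <<'E'
from h import *
import pickle
for n in("scene","top"):
    f=grab(n); save(f,n+"0.png"); pickle.dump(f,open(n+"0.pkl","wb")); print(f["xyz"],f["R"].round(3).tolist(),f["fx"])
print(r.get_obs(), r.tip_extent)
E
```

```text
[ 1.41623021 -0.62541013  0.98739914] [[0.63, 0.476, -0.613], [0.776, -0.408, 0.481], [-0.021, -0.779, -0.626]] 406.6483225405591
[0.50108421 0.01614868 1.48198394] [[0.028, -0.998, 0.063], [-1.0, -0.028, -0.007], [0.009, -0.063, -0.998]] 426.4452531650712
{'clock': 0.1, 'joints': array([ 1.12991772,  0.47649985,  0.02249448,  1.55461471, -0.01149711,
        1.10974137, -0.08312527]), 'qvel': array([ 2.14126201e-03, -4.42921071e-05, -1.56897905e-04, -5.26096489e-04,
        1.16013346e-03, -3.79134107e-04,  9.80208486e-04]), 'tau': array([-6.95283129e-02, -5.50503337e+01,  1.42407272e+00, -2.55519319e+01,
        4.92352163e-03, -3.57995946e-01, -2.88839510e-03]), 'tcp_pos': array([ 0.22058152, -0.63826538,  0.25097785]), 'orientation': array([-0.3424515 ,  2.0402113 , -2.04195671]), 'contact_force': array([-0.05328265, -0.39003907,  1.01528269]), 'moment': array([0.07091887, 0.04272849, 0.01046097]), 'grip_width': 0.08522414439759629} 0.019
```

View pics/scene0.png

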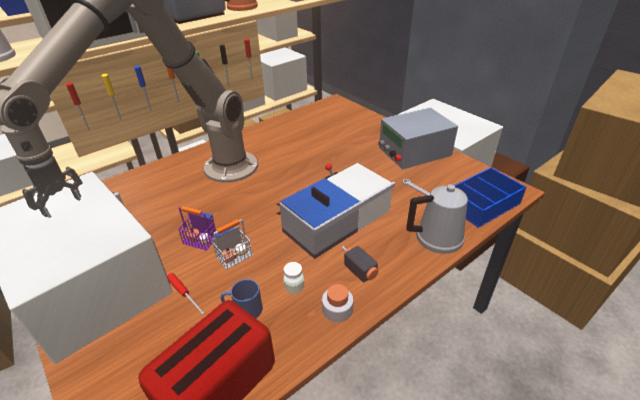

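View pics/top0.png

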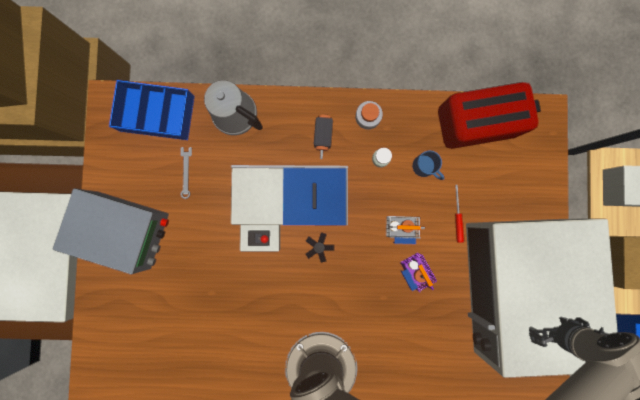

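The top view shows these candidates:
- **Basket:** the steel one with the blue lip at top (404,228) is the target. The purple look-alike at (420,272) is to be left alone.
- **Switch:** the red tip on the white ledge at (264,239) is the target. The red knobs on the grey instrument at (164,222) are not.
- **Cover:** the blue plate with a black fin at (315,195) is the target. The blue tray at (151,110) is not.

I'll check these in a close crop and measure them.

```bash
python3 - <<'E'
from h import *
import pickle
f=pickle.load(open("top0.pkl","rb")); g=pickle.load(open("scene0.pkl","rb"))
save(f,"c1.png",(220,150,480,310),3)
save(g,"c2.png",(160,140,420,300),3)
P=f["P"]; im=f["image"].astype(int)
def rect(mask,name):
    q=P[mask]; q=q[~np.isnan(q[:,0])]
    rc=cv2.minAreaRect((q[:,:2]*1000).astype(np.float32)); print(name,len(q),[np.round(x,1) for x in rc],"z",np.round(np.nanpercentile(q[:,2],[5,50,95]),4),"mean",q.mean(0).round(4)); return q
v,u=np.mgrid[0:400,0:640]
def box(a,b,c,d): return (u>=a)&(u<c)&(v>=b)&(v<d)
rr,gg,bb=im[...,0],im[...,1],im[...,2]
Z=P[...,2]
blue=(bb>rr+50)
rect(blue&box(275,160,355,232)&(Z<.15)&(Z>.12),"cover")
rect(box(220,160,285,228)&(Z<.15)&(Z>.12)&~blue,"housing")
rect(box(280,165,350,225)&(Z>.15),"handle")
rect(box(250,225,275,252)&(rr>bb+60)&(rr>gg+60)&(Z>.1),"tip")
rect(box(235,225,285,255)&(Z>.04)&(Z<.06),"ledge")
rect(box(380,205,430,250)&(Z>.015),"basketall")
rect(box(380,205,430,250)&(Z>.12),"bar")
rect(blue&box(380,205,430,250)&(Z>.06),"lip")
rect(box(395,245,445,300)&(Z>.12),"purplebar")
rect(box(395,245,445,300)&(Z>.02),"purpleall")
rect(box(300,228,340,265)&(Z>.01),"fan")
rect(box(470,225,600,370)&(Z>.1)&(Z<.3),"bigbox")
print(P[100:200:10,:][:,470].round(2)[:2], Z[300,540],Z[240,540])
for w in [(420,145,450,185)]: rect(box(*w)&(Z>.02),"mug")
rect(box(370,145,396,170)&(Z>.02),"jar")
rect(box(450,180,470,246)&(Z>.01),"screwdriver")
E
```

```text
cover 3462 [array([578.6,  38.7]), array([178.3, 196.8]), np.float64(1.6)] z [0.1315 0.1359 0.1407] mean [0.5776 0.0385 0.136 ]
housing 3064 [array([578.6, 218.8]), array([188.9, 167.4]), np.float64(0.7)] z [0.1245 0.1293 0.1346] mean [0.5786 0.2196 0.1294]
handle 102 [array([577.6,  36.7]), array([77.5,  9.4]), np.float64(1.6)] z [0.1658 0.1701 0.1753] mean [0.5781 0.0367 0.1702]
tip 48 [array([440.1, 189.9]), array([20.6, 22.3]), np.float64(87.7)] z [0.1372 0.1434 0.151 ] mean [0.4397 0.1903 0.1437]
ledge 657 [array([438.7, 218.8]), array([ 83.7, 131.6]), np.float64(1.7)] z [0.0433 0.0489 0.0542] mean [0.4387 0.2174 0.0488]
basketall 577 [array([ 479.3, -261.9]), array([ 88.9, 101.7]), np.float64(1.0)] z [0.0199 0.0731 0.1425] mean [ 0.4795 -0.2598  0.0743]
bar 128 [array([ 488.3, -260.9]), array([12.7, 99.9]), np.float64(1.5)] z [0.1345 0.1397 0.1447] mean [ 0.4888 -0.2616  0.1397]
lip 106 [array([ 445.2, -260.8]), array([64.7, 17.2]), np.float64(88.2)] z [0.079  0.0844 0.0889] mean [ 0.4451 -0.2595  0.0843]
purplebar 137 [array([ 341., -316.]), array([101.1,  14.1]), np.float64(3
[... 236 characters left out ...]
([99.6, 94.6]), np.float64(5.5)] z [0.0106 0.016  0.027 ] mean [0.4122 0.0196 0.0176]
bigbox 15565 [array([ 290.6, -640.2]), array([437.9, 317.8]), np.float64(0.3)] z [0.1499 0.2429 0.2475] mean [ 0.3157 -0.611   0.2322]
[[ 0.89 -0.44  0.18]
 [ 0.86 -0.44  0.18]] 0.2461380768344028 0.24716278160132776
mug 311 [array([ 720.6, -356.3]), array([100.9, 120.3]), np.float64(78.5)] z [0.0258 0.0671 0.0912] mean [ 0.7015 -0.3591  0.0632]
jar 284 [array([ 719.9, -184.5]), array([55.8, 54.4]), np.float64(89.4)] z [0.0386 0.0823 0.0886] mean [ 0.7182 -0.1827  0.0742]
screwdriver 335 [array([ 533.8, -466.1]), array([207.1,  40.3]), np.float64(2.9)] z [0.0123 0.0214 0.0425] mean [ 0.5009 -0.4646  0.0225]
```

```bash
sleep 1
```

```text
(no output)
```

View pics/c1.png

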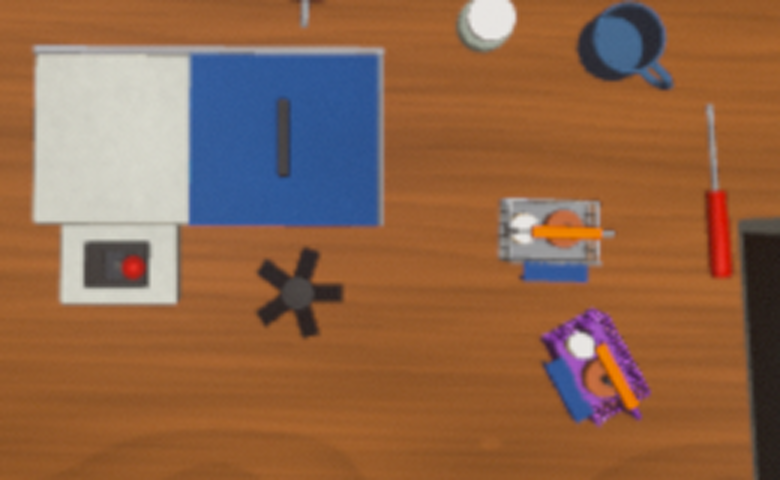

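View pics/c2.png

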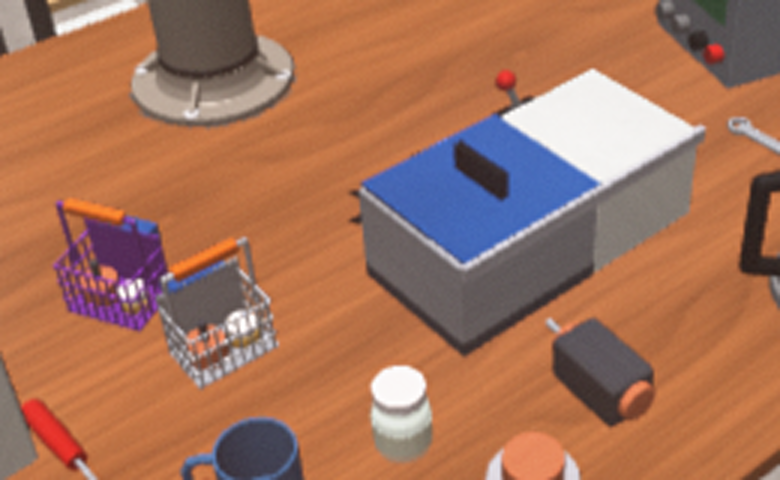

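The crops confirm the choice. The steel basket has its blue lip towards the robot. The switch's red ball is on the ledge, leaning to -y, and the black fin is in the middle of the cover. Next I'll refine the dryer pose and work out the tool axes.

```bash
cat >> h.py <<'E'
def tool():
    o=r.get_obs(); T=R.from_rotvec(o["orientation"]).as_matrix(); return o["tcp_pos"],T,o
E
python3 - <<'E'
from h import *
import pickle
f=pickle.load(open("top0.pkl","rb"));P=f["P"];Z=P[...,2]
# edges at z>.115
m=(Z>.115)&(Z<.145)
xs=[];ys=[]
for u in range(236,346):
    c=np.where(m[160:226,u])[0]+160
    q=P[c.max(),u]; xs.append(q[:2]); q2=P[c.min(),u]; ys.append(q2[:2])
for a in(xs,ys):
    a=np.array(a)*1000; p=np.polyfit(a[:,1],a[:,0],1); print("edge x=%.1f at y=33.5, yaw %.2f deg"%(np.polyval(p,33.5),-np.degrees(p[0])), "resid",np.std(a[:,0]-np.polyval(p,a[:,1])).round(2))
p,T,o=tool(); print(p,T.round(4).tolist())
E
```

```text
edge x=489.5 at y=33.5, yaw 1.23 deg resid 0.88
edge x=675.0 at y=33.5, yaw 1.04 deg resid 1.05
[ 0.22058152 -0.63826538  0.25097785] [[-0.9452, 0.0003, 0.3266], [-0.3266, -0.0008, -0.9452], [-0.0001, -1.0, 0.0009]]
```

Request:
{"name": "jog_arm", "arguments": {
  "motion": [
    [0.0,[0,-0.03,0],[0,0,0]],
    [0.0,[0,-0.03,0],[0,0,0]],
    [0.0,[0,-0.02,0],[0,-7,0]],
    [0.0,[0,0,0],[0,-7,0]],
    [0.0,[0,0,0],[0,-7,0]],
    [0.0,[0,0,0],[0,-7,0]],
    [0.0,[0,0,0],[0,-7,0]],
    [0.0,[0,0,0],[0,-7,0]],
    [0.0,[0,0,0],[0,-7,0]],
    [0.0,[0,0,0],[0,-7,0]]
  ],
  "force": 60
}}

```text
clock: 0.93
tcp_pos: [0.2203, -0.6374, 0.329]
orientation: [-1.077, 1.396, -1.392]
contact_force: [-0.0, 0.2, -6.9]
grip_width: -0.0001
```

Request:
{"name": "jog_arm", "arguments": {
  "motion": [
    [0.0,[0,0,0],[0,-7,0]],
    [0.0,[0,0,0],[0,-7,0]],
    [0.0,[0,0,0],[0,-2.4,0]],
    [0.0,[0,0,0],[0,0,0]]
  ]
}}

```text
clock: 1.27
tcp_pos: [0.2202, -0.6376, 0.3291]
orientation: [-1.221, 1.191, -1.188]
contact_force: [0.0, -0.6, -5.2]
grip_width: -0.0003
```

```bash
python3 - <<'E'
from h import *
p,T,o=tool(); print(p,T.round(4).tolist(),o["joints"].round(2),o["clock"],(T.T@(np.array([.575,0.0,.25])-p)).round(4))
E
```

```text
[ 0.22020933 -0.63755176  0.32907376] [[0.027, -0.0006, 0.9996], [-0.9996, 0.002, 0.027], [-0.002, -1.0, -0.0005]] [ 1.29  0.43 -0.21  1.45  0.09  1.27  1.1 ] 1.2667 [-0.6276  0.0802  0.3719]
```

Request:
{"name": "jog_arm", "arguments": {
  "motion": [
    [0.0,[-0.035,0,0.0207],[0,0,0]],
    [0.0,[-0.035,0,0.0207],[0,0,0]],
    [0.0,[-0.035,0,0.0207],[0,0,0]],
    [0.0,[-0.035,0,0.0207],[0,0,0]],
    [0.0,[-0.035,0,0.0207],[0,0,0]],
    [0.0,[-0.035,0,0.0207],[0,0,0]],
    [0.0,[-0.035,0,0.0207],[0,0,0]],
    [0.0,[-0.035,0,0.0207],[0,0,0]],
    [0.0,[-0.035,0,0.0207],[0,0,0]],
    [0.0,[-0.035,0,0.0207],[0,0,0]]
  ]
}}

```text
clock: 2.1
tcp_pos: [0.4187, -0.2808, 0.3299]
orientation: [-1.22, 1.192, -1.191]
contact_force: [1.4, -0.5, -6.1]
grip_width: 0.0002
```

Request:
{"name": "jog_arm", "arguments": {
  "motion": [
    [0.0,[-0.035,0,0.0207],[0,0,0]],
    [0.0,[-0.035,0,0.0207],[0,0,0]],
    [0.0,[-0.035,0,0.0207],[0,0,0]],
    [0.0,[-0.035,0,0.0207],[0,0,0]],
    [0.0,[-0.035,0.01,0.0207],[0,0,0]],
    [0.0,[-0.035,0.015,0.0207],[0,0,0]],
    [0.0,[-0.035,0.015,0.0207],[0,0,0]],
    [0.0,[-0.035,0.015,0.0207],[0,0,0]],
    [0.0,[0,0.0,0],[0,0,0]],
    [0.0,[0,0.0,0],[0,0,0]]
  ]
}}

```text
clock: 2.93
tcp_pos: [0.5741, 0.0002, 0.2754]
orientation: [-1.224, 1.191, -1.185]
contact_force: [0.5, -1.4, -5.5]
grip_width: -0.0001
```

```bash
python3 - <<'E'
from h import *
p,T,o=tool(); print(p,T.round(4).tolist(),o["joints"].round(2),o["clock"],(T.T@(np.array([.577,0.005,.165])-p)).round(4))
E
```

```text
[5.74112139e-01 2.12004928e-04 2.75363361e-01] [[0.0294, -0.0031, 0.9996], [-0.9996, 0.0016, 0.0294], [-0.0017, -1.0, -0.003]] [ 0.38  0.35 -0.62  1.74  0.22  1.12 -0.28] 2.9333 [-0.0045  0.1104  0.0034]
```

Request:
{"name": "jog_arm", "arguments": {
  "motion": [
    [0.0,[0,0.035,0.001],[0,0,0]],
    [0.0,[0,0.035,0.001],[0,0,0]],
    [0.0,[0,0.025,0.001],[0,0,0]],
    [0.0,[0,0.014,0],[0,0,0]],
    [0.0,[0,0,0],[0,0,0]]
  ]
}}

```text
clock: 3.35
tcp_pos: [0.5749, -0.0051, 0.1646]
orientation: [-1.225, 1.197, -1.19]
contact_force: [-0.1, 0.3, -6.2]
grip_width: -0.0
```

Request:
{"name": "jog_arm", "arguments": {
  "motion": [
    [0.0,[-0.015,0,0],[0,0,0]],
    [0.0,[-0.015,0,0],[0,0,0]],
    [0.0,[-0.015,0,0],[0,0,0]],
    [0.0,[-0.015,0,0],[0,0,0]],
    [0.0,[-0.015,0,0],[0,0,0]],
    [0.0,[-0.015,0,0],[0,0,0]],
    [0.0,[-0.015,0,0],[0,0,0]],
    [0.0,[-0.015,0,0],[0,0,0]],
    [0.0,[-0.015,0,0],[0,0,0]],
    [0.0,[-0.015,0,0],[0,0,0]]
  ]
}}

```text
clock: 4.18
tcp_pos: [0.5742, 0.1453, 0.1693]
orientation: [-1.22, 1.191, -1.195]
contact_force: [-0.3, -2.0, -7.1]
grip_width: 0.0003
```

Request:
{"name": "jog_arm", "arguments": {
  "motion": [
    [0.0,[-0.007,0,0],[0,0,0]],
    [0.0,[-0.007,0,0],[0,0,0]],
    [0.0,[-0.004,0,0],[0,0,0]],
    [0.0,[0,0,0],[0,0,0]]
  ]
}}

```text
clock: 4.52
tcp_pos: [0.5736, 0.1656, 0.1688]
orientation: [-1.22, 1.19, -1.191]
contact_force: [-0.7, -0.7, -5.5]
grip_width: -0.0
```

```bash
python3 - <<'E'
from h import *
f=grab("top"); save(f,"t1.png",(220,140,420,280),4)
P=f["P"];Z=P[...,2];im=f["image"].astype(int)
v,u=np.mgrid[0:400,0:640]
m=(im[...,2]>im[...,0]+50)&(u>200)&(u<360)&(v>155)&(v<235)&(Z>.12)&(Z<.15)
q=P[m]; print(q[:,:2].min(0),q[:,:2].max(0), "percentile y",np.percentile(q[:,1],[1,99]))
E
```

```text
[0.48314919 0.08357027] [0.66564844 0.28274468] percentile y [0.08465052 0.28101911]
```

View pics/t1.png

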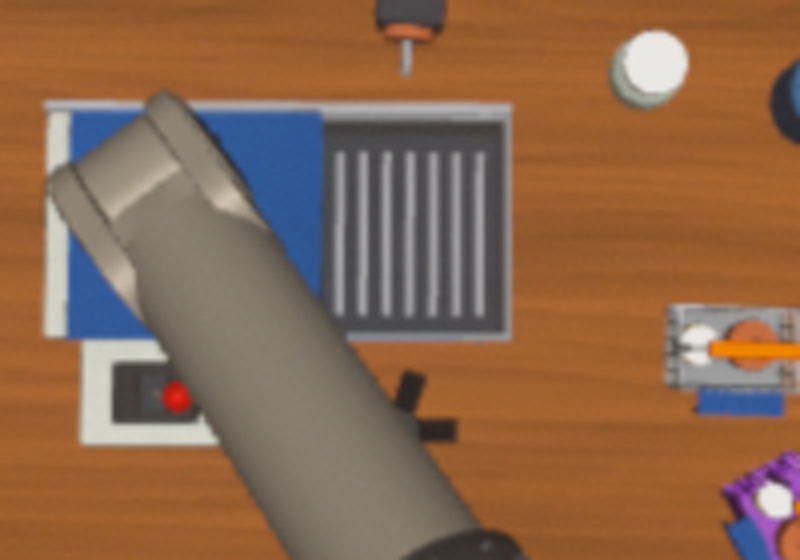

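The cover is about 148 mm open, so a little more is needed.

Request:
{"name": "jog_arm", "arguments": {
  "motion": [
    [0.0,[-0.004,0,0],[0,0,0]],
    [0.0,[-0.004,0,0],[0,0,0]],
    [0.0,[-0.003,0,0],[0,0,0]],
    [0.0,[0,0,0],[0,0,0]]
  ]
}}

```text
clock: 4.9
tcp_pos: [0.5733, 0.1752, 0.1681]
orientation: [-1.222, 1.19, -1.192]
contact_force: [1.6, -2.8, -3.6]
grip_width: -0.0005
```

Request:
{"name": "jog_arm", "arguments": {
  "motion": [
    [0.0,[-0.002,0,0],[0,0,0]],
    [0.0,[-0.002,0,0],[0,0,0]],
    [0.0,[0,0,0],[0,0,0]]
  ]
}}

```text
clock: 5.15
tcp_pos: [0.5732, 0.1754, 0.1681]
orientation: [-1.226, 1.19, -1.197]
contact_force: [-1.5, -13.7, 2.7]
grip_width: 0.0002
```

Request:
{"name": "jog_arm", "arguments": {
  "motion": [
    [0.0,[0.01,0,0],[0,0,0]],
    [0.0,[0.01,-0.02,0],[0,0,0]],
    [0.0,[0,-0.035,0],[0,0,0]],
    [0.0,[0,-0.035,0],[0,0,0]],
    [0.0,[0.02,-0.03,-0.005],[0,0,0]],
    [0.0,[0.038,0,-0.009],[0,0,0]],
    [0.0,[0.038,0,-0.009],[0,0,0]],
    [0.0,[0.038,0,-0.009],[0,0,0]],
    [0.0,[0.038,0,-0.009],[0,0,0]],
    [0.0,[0.038,0,-0.009],[0,0,0]]
  ]
}}

```text
clock: 5.98
tcp_pos: [0.5281, -0.052, 0.2882]
orientation: [-1.22, 1.189, -1.189]
contact_force: [0.9, -1.0, -6.3]
grip_width: -0.0001
```

Request:
{"name": "jog_arm", "arguments": {
  "motion": [
    [1.0,[0.038,0,-0.009],[0,0,0]],
    [1.0,[0.038,0,-0.009],[0,0,0]],
    [1.0,[0.038,0,-0.009],[0,0,0]],
    [1.0,[0.038,0,-0.009],[0,0,0]],
    [1.0,[0.038,0,-0.009],[0,0,0]],
    [1.0,[0,0,0],[0,0,0]],
    [1.0,[0,0,0],[0,0,0]]
  ]
}}

```text
clock: 6.57
tcp_pos: [0.4878, -0.2443, 0.2877]
orientation: [-1.218, 1.194, -1.193]
contact_force: [1.3, 0.5, -6.4]
grip_width: 0.0833
```

```bash
python3 - <<'E'
from h import *
p,T,o=tool(); print(p,T.round(4).tolist(),o["joints"].round(2),o["clock"],o["grip_width"],(T.T@(np.array([.488,-.261,.136])-p)).round(4))
f=grab("top"); save(f,"t2.png",(220,140,460,300),3)
P=f["P"];Z=P[...,2];im=f["image"].astype(int);v,u=np.mgrid[0:400,0:640]
# dryer: rim edges: steel top around well
def fit(a):
    a=np.array(a)*1000;p_=np.polyfit(a[:,1],a[:,0],1);print("x at y=33.5: %.1f yaw %.2f sd %.2f n%d"%(np.polyval(p_,33.5),-np.degrees(p_[0]),np.std(a[:,0]-np.polyval(p_,a[:,1])),len(a)))
fr=[];wi=[]
for uu in range(304,343):
    c=[k for k in range(215,232) if .115<Z[k,uu]<.145]
    if c: fr.append(P[max(c),uu,:2]); wi.append(P[min(c),uu,:2])
fit(fr);fit(wi)
q=P[(u>335)&(u<352)&(v>175)&(v<215)&(Z>.115)&(Z<.145)]; print("right rim y",q[:,1].min(),q[:,1].max())
m=(im[...,2]>im[...,0]+50)&(u>200)&(u<360)&(v>155)&(v<235)&(Z>.12)&(Z<.15)
q=P[m];print("cover",cv2.minAreaRect((q[:,:2]*1000).astype(np.float32)))
E
```

```text
[ 0.48783665 -0.24433105  0.28766139] [[0.0208, 0.0, 0.9998], [-0.9998, 0.0006, 0.0208], [-0.0006, -1.0, 0.0]] [ 0.75  0.27 -0.48  1.8   0.14  1.11  0.25] 6.5667 0.0832958432517862 [ 0.0168  0.1517 -0.0002]
x at y=33.5: 489.6 yaw 1.57 sd 0.02 n39
x at y=33.5: 492.7 yaw 1.57 sd 0.02 n39
right rim y -0.06788421780608574 -0.06134437735006146
cover ((575.4861450195312, 192.260986328125), (180.52342224121094, 200.19363403320312), 1.562522530555725)
```

View pics/t2.png

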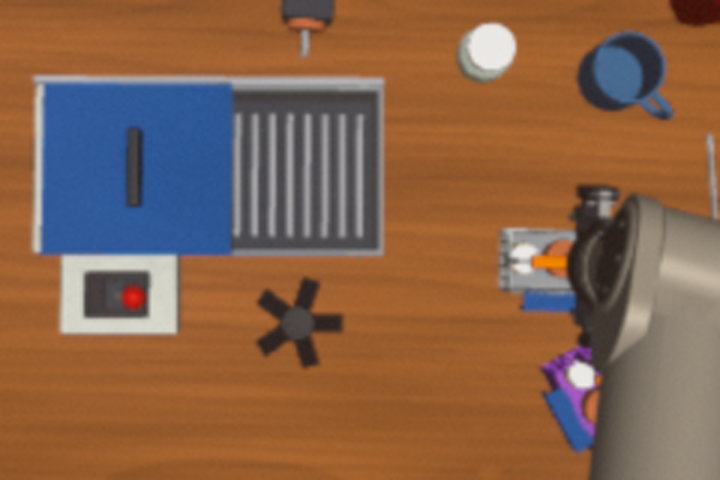

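The picture shows the cover fully open: its blue plate ends at crop x≈232 and the well is visible to its right. The gripper is above the basket bar. Now I'll lower and grasp.

Request:
{"name": "jog_arm", "arguments": {
  "motion": [
    [1.0,[0.017,0.03,0],[0,0,0]],
    [1.0,[0,0.035,0],[0,0,0]],
    [1.0,[0,0.035,0],[0,0,0]],
    [1.0,[0,0.03,0],[0,0,0]],
    [1.0,[0,0.022,0],[0,0,0]],
    [1.0,[0,0,0],[0,0,0]]
  ]
}}

```text
clock: 7.12
tcp_pos: [0.487, -0.2555, 0.1318]
orientation: [-1.224, 1.195, -1.181]
contact_force: [-0.1, -0.5, -6.4]
grip_width: 0.0856
```

Request:
{"name": "jog_arm", "arguments": {
  "motion": [
    [0.0,[0,0,0],[0,0,0]],
    [0.0,[0,0,0],[0,0,0]],
    [0.0,[0,0,0],[0,0,0]],
    [0.0,[0,0,0],[0,0,0]],
    [0.0,[0,0,0],[0,0,0]],
    [0.0,[0,0,0],[0,0,0]],
    [0.0,[0,0,0],[0,0,0]]
  ],
  "force": 60
}}

```text
clock: 7.7
tcp_pos: [0.4892, -0.2597, 0.137]
orientation: [-1.221, 1.19, -1.192]
contact_force: [-1.5, -1.0, -0.8]
grip_width: 0.0129
```

Request:
{"name": "jog_arm", "arguments": {
  "motion": [
    [0.0,[0,-0.005,0],[0,0,0]],
    [0.0,[0,-0.015,0],[0,0,0]],
    [0.0,[0,-0.025,0],[0,0,0]],
    [0.0,[0,-0.025,0],[0,0,0]],
    [0.0,[0,-0.025,0],[0,0,0]],
    [0.0,[0,-0.025,0],[0,0,0]],
    [0.0,[0,-0.025,0],[0,0,0]],
    [0.0,[0,-0.025,0],[0,0,0]],
    [0.0,[0,-0.01,0],[0,0,0]],
    [0.0,[0,0,0],[0,0,0]]
  ]
}}

```text
clock: 8.53
tcp_pos: [0.49, -0.2594, 0.3182]
orientation: [-1.22, 1.187, -1.193]
contact_force: [1.0, -1.1, -10.8]
grip_width: 0.013
```

```bash
python3 - <<'E'
from h import *
p,T,o=tool(); print(p,T.round(4).tolist(),o["clock"],o["grip_width"],o["contact_force"])
f=grab("scene"); save(f,"s3.png",(150,60,420,280),2.9)
E
```

```text
[ 0.49003416 -0.2593584   0.31824417] [[0.0257, 0.0037, 0.9997], [-0.9997, -0.0018, 0.0257], [0.0019, -1.0, 0.0037]] 8.5333 0.012999034715925766 [  0.96989855  -1.12813302 -10.78366725]
```

View pics/s3.png

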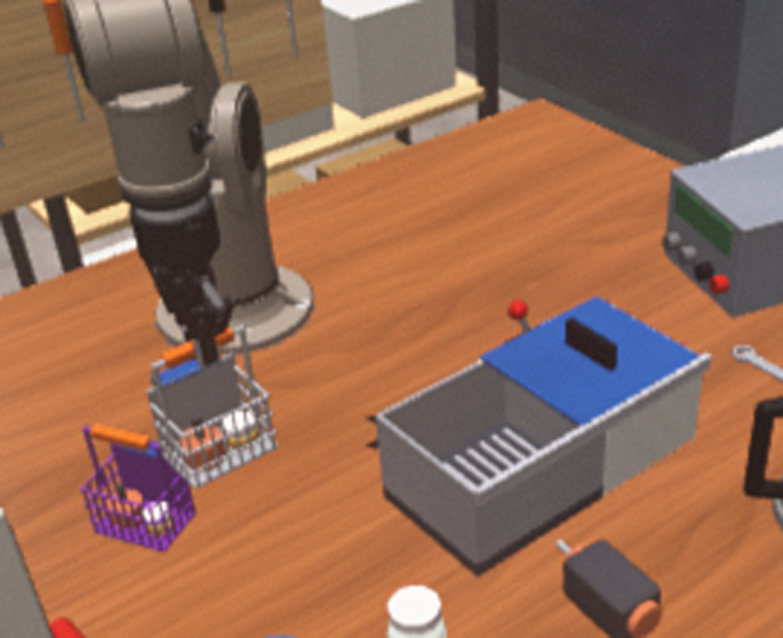

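Request:
{"name": "jog_arm", "arguments": {
  "motion": [
    [0.0,[-0.01,0,0.002],[0,0,0]],
    [0.0,[-0.025,0,0.005],[0,0,0]],
    [0.0,[-0.035,0,0.007],[0,0,0]],
    [0.0,[-0.035,0,0.007],[0,0,0]],
    [0.0,[-0.035,0,0.007],[0,0,0]],
    [0.0,[-0.035,0,0.007],[0,0,0]],
    [0.0,[-0.035,0,0.007],[0,0,0]],
    [0.0,[-0.035,0,0.006],[0,0,0]],
    [0.0,[-0.02,0,0.003],[0,0,0]],
    [0.0,[-0.007,0,0.001],[0,0,0]]
  ]
}}

```text
clock: 9.42
tcp_pos: [0.5327, 0.0201, 0.3142]
orientation: [-1.225, 1.188, -1.181]
contact_force: [-0.6, -0.7, -10.4]
grip_width: 0.0126
```

Request:
{"name": "jog_arm", "arguments": {
  "motion": [
    [0.0,[0,0,0],[0,0,0]],
    [0.0,[0,0,0],[0,0,0]],
    [0.0,[0,0,0],[0,0,0]],
    [0.0,[0,0,0],[0,0,0]]
  ]
}}

```text
clock: 9.75
tcp_pos: [0.5337, 0.0121, 0.3154]
orientation: [-1.221, 1.193, -1.192]
contact_force: [0.0, -0.2, -10.7]
grip_width: 0.0128
```

```bash
python3 - <<'E'
from h import *
p,T,o=tool(); print(p,T.round(4).tolist(),o["clock"],o["grip_width"],(T.T@(np.array([.535,.0136,.25])-p)).round(4))
f=grab("scene"); save(f,"s4.png",(240,60,440,260),3)
f=grab("top"); save(f,"t4.png",(220,130,400,280),4)
P=f["P"];Z=P[...,2];im=f["image"].astype(int);v,u=np.mgrid[0:400,0:640]
w=(u>280)&(u<380)&(v>150)&(v<260)
m=w&(im[...,2]>im[...,0]+50)&(Z>.2); 
q=P[m]; print("lip",len(q),cv2.minAreaRect((q[:,:2]*1000).astype(np.float32)),np.percentile(q[:,2],[5,50,95]))
m=w&(Z>.17)&(Z<.27); q=P[m]; print(len(q),cv2.minAreaRect((q[:,:2]*1000).astype(np.float32)))
E
```

```text
[0.53373229 0.01211934 0.31543739] [[0.0228, -0.0012, 0.9997], [-0.9997, -0.0007, 0.0228], [0.0007, -1.0, -0.0012]] 9.75 0.012842891262541527 [-0.0015  0.0654  0.0014]Traceback (most recent call last):
  File "<stdin>", line 8, in <module>
    return _quantile_unchecked(
        a, q, axis, out, overwrite_input, method, keepdims, weights)
    return _ureduce(a,
                    func=_quantile_ureduce_func,
    ...<5 lines>...
                    overwrite_input=overwrite_input,
                    method=method)
    r = func(a, **kwargs)
    result = _quantile(arr,
                       quantiles=q,
    ...<2 lines>...
                       out=out,
                       weights=wgt)
    slices_having_nans = np.isnan(arr[-1, ...])
                                  ~~~^^^^^^^^^
IndexError: index -1 is out of bounds for axis 0 with size 0
```

View pics/s4.png

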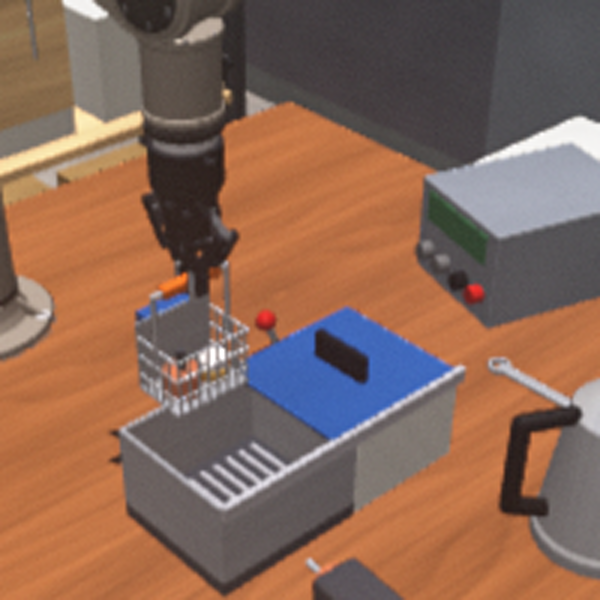

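View pics/t4.png

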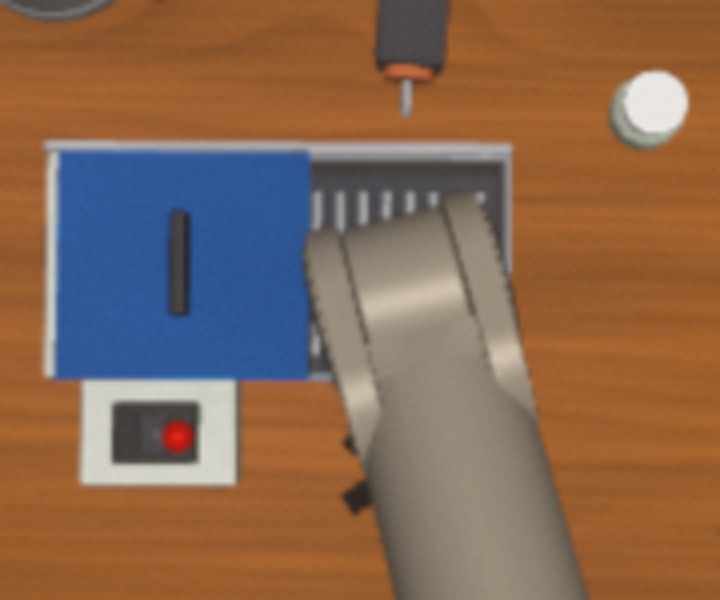

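The scene view shows the basket upright above the front of the well, lip on the robot side (crop 160,305). The arm hides it from the top camera. I'll measure the lip in the scene camera.

```bash
cat >> h.py <<'E'
D0=np.array([.5797,.0328,0]); a=np.radians(1.57)
DR=np.array([[np.cos(a),-np.sin(a),0],[np.sin(a),np.cos(a),0],[0,0,1]])
def dry(q): return (q-D0)@DR
def scenecheck(name,crop):
    f=grab("scene"); save(f,name,crop,3)
    P=dry(f["P"]); im=f["image"].astype(int)
    m=(im[...,2]>im[...,0]+40)&(P[...,0]<-40)&(P[...,0]>-140)&(P[...,1]>-.1)&(P[...,1]<.055)&(P[...,0]>-.14)&(P[...,0]<-.04)&(P[...,2]>.1)
    q=P[m]; print("lip dry mm",len(q),(np.percentile(q,[5,50,95],axis=0)*1000).round(1).tolist() if len(q) else 0)
    m=(im[...,0]>180)&(im[...,1]>80)&(im[...,1]<150)&(im[...,2]<60)&(P[...,2]>.15)&(np.abs(P[...,0])<.12)&(np.abs(P[...,1])<.12)
    q=P[m]; print("bar dry mm",len(q),(np.percentile(q,[5,50,95],axis=0)*1000).round(1).tolist() if len(q) else 0)
    # white bench check of rim
    m=(np.abs(P[...,2]-.13)<.004)&(np.abs(P[...,1]+.0)<.09)&(P[...,0]>-.1)&(P[...,0]<-.08)
    q=P[m]; print("front rim",len(q),(np.percentile(q,[5,50,95],axis=0)*1000).round(1).tolist() if len(q) else 0)
    m=(np.abs(P[...,2]-.13)<.004)&(np.abs(P[...,1])<.05)&(P[...,0]>.08)&(P[...,0]<.1)
    q=P[m]; print("rear rim",len(q),(np.percentile(q,[5,50,95],axis=0)*1000).round(1).tolist() if len(q) else 0)
E
sed -i 's/(P\[...,0\]<-40)&(P\[...,0\]>-140)&//' h.py
python3 - <<'E'
from h import *
scenecheck("s5.png",(240,60,440,260))
p,T,o=tool();print((dry(p)*1000).round(1))
E
```

```text
lip dry mm 57 [[-95.5, -55.5, 264.5], [-86.1, -25.8, 267.0], [-79.2, 1.9, 269.9]]
bar dry mm 31 [[-51.5, -56.4, 320.3], [-43.8, -43.1, 322.3], [-37.9, -24.3, 324.7]]
front rim 33 [[-93.2, -86.2, 127.0], [-87.7, -65.1, 130.1], [-83.7, -34.4, 132.6]]
rear rim 44 [[93.5, -47.8, 126.5], [96.5, -2.8, 130.3], [98.6, 45.3, 133.7]]
[-46.3 -18.6 316. ]
```

The lip is centred over the front rim within about 2 mm, so I'll lower it.

Request:
{"name": "jog_arm", "arguments": {
  "motion": [
    [0.0,[0,0.01,0],[0,0,0]],
    [0.0,[0,0.015,0],[0,0,0]],
    [0.0,[0,0.015,0],[0,0,0]],
    [0.0,[0,0.015,0],[0,0,0]],
    [0.0,[0,0.015,0],[0,0,0]],
    [0.0,[0,0.01,0],[0,0,0]],
    [0.0,[0,0,0],[0,0,0]],
    [0.0,[0,0,0],[0,0,0]]
  ]
}}

```text
clock: 10.57
tcp_pos: [0.5338, 0.0139, 0.2357]
orientation: [-1.222, 1.191, -1.19]
contact_force: [1.2, -0.7, -9.9]
grip_width: 0.0129
```

```bash
python3 - <<'E'
from h import *
p,T,o=tool();print((dry(p)*1000).round(1),T.round(4).tolist(),o["contact_force"])
scenecheck("s6.png",(240,100,440,260))
E
```

```text
[-46.4 -17.6 235.7] [[0.0255, -0.0011, 0.9997], [-0.9997, 0.0002, 0.0255], [-0.0002, -1.0, -0.0011]] [ 1.18525373 -0.6956045  -9.93595605]
lip dry mm 42 [[-95.7, -53.6, 184.6], [-83.6, -26.9, 187.7], [-75.8, 0.3, 190.7]]
bar dry mm 30 [[-50.6, -54.9, 238.2], [-44.0, -41.7, 241.7], [-39.8, -28.0, 245.4]]
front rim 30 [[-91.7, -84.6, 126.4], [-83.4, -65.6, 130.1], [-80.4, 34.3, 133.6]]
rear rim 44 [[93.2, -44.7, 126.5], [96.0, 4.6, 129.3], [98.3, 44.3, 133.4]]
```

View pics/s6.png

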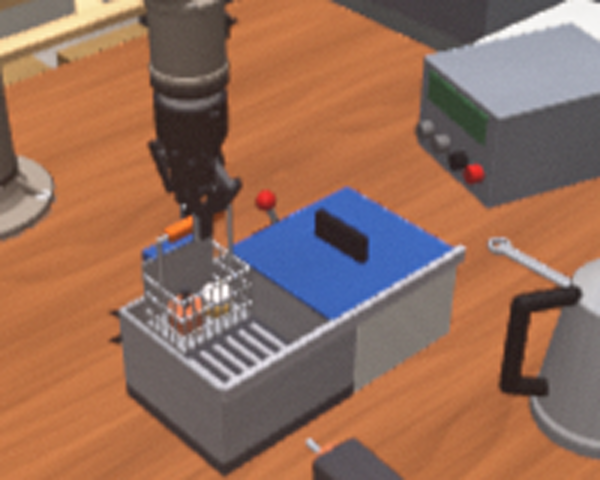

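The basket is inside the well, clear of the walls. I'll continue slowly.

Request:
{"name": "jog_arm", "arguments": {
  "motion": [
    [0.0,[0,0.008,0],[0,0,0]],
    [0.0,[0,0.008,0],[0,0,0]],
    [0.0,[0,0.008,0],[0,0,0]],
    [0.0,[0,0.008,0],[0,0,0]],
    [0.0,[0,0.006,0],[0,0,0]],
    [0.0,[0,0.004,0],[0,0,0]],
    [0.0,[0,0,0],[0,0,0]],
    [0.0,[0,0,0],[0,0,0]]
  ]
}}

```text
clock: 11.28
tcp_pos: [0.534, 0.0141, 0.1939]
orientation: [-1.221, 1.191, -1.19]
contact_force: [-0.1, -0.3, -10.1]
grip_width: 0.013
```

```bash
python3 - <<'E'
from h import *
p,T,o=tool();print((dry(p)*1000).round(1),T.round(4).tolist(),o["contact_force"],o["moment"])
scenecheck("s7.png",(240,100,440,260))
E
```

```text
[-46.2 -17.5 193.9] [[0.0257, -0.0004, 0.9997], [-0.9997, 0.0001, 0.0257], [-0.0001, -1.0, -0.0004]] [ -0.06259769  -0.28124122 -10.0744959 ] [-0.27443282 -0.20878509 -0.02387085]
lip dry mm 41 [[-95.8, -53.4, 142.0], [-83.0, -31.4, 145.6], [-77.1, -3.5, 148.5]]
bar dry mm 27 [[-49.3, -54.4, 196.7], [-44.4, -41.4, 200.8], [-38.8, -25.6, 203.2]]
front rim 23 [[-95.1, -83.6, 126.8], [-88.1, -68.0, 130.1], [-82.1, 55.4, 132.8]]
rear rim 41 [[95.0, -37.6, 126.7], [97.2, 1.8, 130.4], [99.1, 47.0, 133.2]]
```

View pics/s7.png

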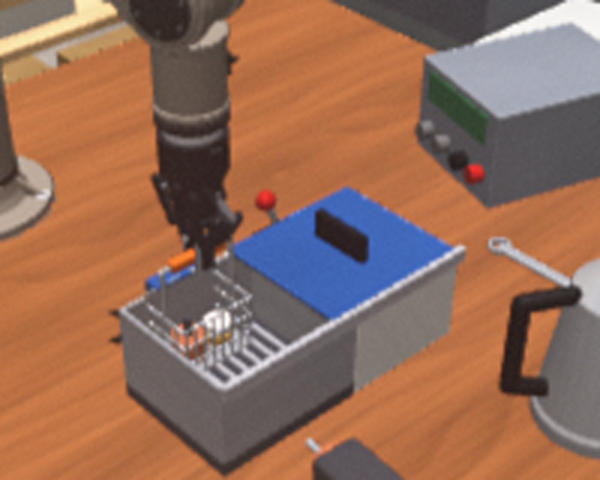

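Request:
{"name": "jog_arm", "arguments": {
  "motion": [
    [0.0,[0,0.003,0],[0,0,0]],
    [0.0,[0,0.003,0],[0,0,0]],
    [0.0,[0,0.002,0],[0,0,0]],
    [0.0,[0,0,0],[0,0,0]],
    [0.0,[0,0,0],[0,0,0]]
  ]
}}

```text
clock: 11.75
tcp_pos: [0.5339, 0.014, 0.186]
orientation: [-1.221, 1.19, -1.19]
contact_force: [0.7, -0.8, -10.3]
grip_width: 0.0126
```

Request:
{"name": "jog_arm", "arguments": {
  "motion": [
    [0.0,[0,0.002,0],[0,0,0]],
    [0.0,[0,0.001,0],[0,0,0]],
    [0.0,[0,0,0],[0,0,0]],
    [0.0,[0,0,0],[0,0,0]]
  ]
}}

```text
clock: 12.08
tcp_pos: [0.5349, 0.0141, 0.1841]
orientation: [-1.22, 1.189, -1.191]
contact_force: [0.7, -1.8, -1.7]
grip_width: 0.013
```

The lip now bears on the rim, with force z going from -10.3 to -1.7 N. I'll ease off and open gently.

Request:
{"name": "jog_arm", "arguments": {
  "motion": [
    [0.14,[0,-0.0005,0],[0,0,0]],
    [0.16,[0,0,0],[0,0,0]],
    [0.18,[0,0,0],[0,0,0]],
    [0.22,[0,0,0],[0,0,0]],
    [0.3,[0,0,0],[0,0,0]],
    [0.5,[0,0,0],[0,0,0]],
    [0.7,[0,0,0],[0,0,0]],
    [0.7,[0,0,0],[0,0,0]]
  ],
  "force": 20
}}

```text
clock: 12.75
tcp_pos: [0.5338, 0.014, 0.1834]
orientation: [-1.222, 1.191, -1.19]
contact_force: [0.3, -0.5, -5.7]
grip_width: 0.0593
```

```bash
python3 - <<'E'
from h import *
p,T,o=tool();print((dry(p)*1000).round(1),o["contact_force"],o["grip_width"])
scenecheck("s8.png",(240,100,440,260))
E
```

```text
[-46.4 -17.6 183.4] [ 0.33174902 -0.49056816 -5.74990661] 0.059286885577738056
lip dry mm 24 [[-98.2, -53.8, 133.3], [-88.1, -44.7, 135.3], [-78.7, -31.1, 139.6]]
bar dry mm 40 [[-48.4, -55.0, 186.9], [-41.1, -33.2, 189.4], [-35.8, -11.4, 191.7]]
front rim 38 [[-94.6, -86.0, 126.6], [-86.3, -58.8, 129.9], [-80.8, 14.9, 133.6]]
rear rim 44 [[94.3, -45.0, 126.5], [96.3, 0.6, 130.1], [98.6, 45.4, 133.5]]
```

View pics/s8.png

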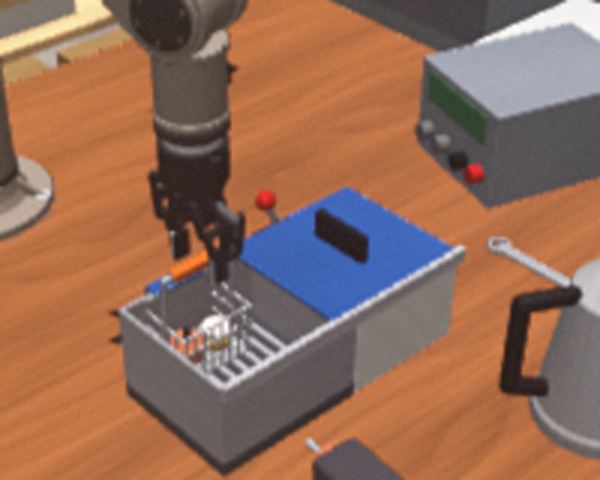

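The basket hangs with the lip at z≈135 mm as expected. I'll retreat straight up, then go to the switch.

Request:
{"name": "jog_arm", "arguments": {
  "motion": [
    [0.7,[0,-0.01,0],[0,0,0]],
    [0.7,[0,-0.025,0],[0,0,0]],
    [0.7,[0,-0.03,0],[0,0,0]],
    [0.7,[0,-0.03,0],[0,0,0]],
    [0.0,[0,-0.015,0],[0,0,0]],
    [0.0,[-0.03,0,-0.019],[0,0,0]],
    [0.0,[-0.03,0,-0.019],[0,0,0]],
    [0.0,[-0.03,0,-0.019],[0,0,0]],
    [0.0,[-0.03,0,-0.019],[0,0,0]],
    [0.0,[-0.019,0,-0.013],[0,0,0]]
  ]
}}

```text
clock: 13.63
tcp_pos: [0.4394, 0.1539, 0.2947]
orientation: [-1.222, 1.187, -1.188]
contact_force: [0.2, -0.2, -6.0]
grip_width: -0.0001
```

Request:
{"name": "jog_arm", "arguments": {
  "motion": [
    [0.0,[0,0,0],[0,0,0]],
    [0.0,[0,0,0],[0,0,0]]
  ]
}}

```text
clock: 13.8
tcp_pos: [0.441, 0.1518, 0.2945]
orientation: [-1.222, 1.187, -1.189]
contact_force: [0.0, -0.3, -6.4]
grip_width: 0.0001
```

```bash
python3 - <<'E'
from h import *
p,T,o=tool();print((dry(p)*1000).round(1),T.round(3).tolist(),o["joints"].round(2),o["contact_force"],o["grip_width"])
scenecheck("s9.png",(240,100,440,260))
f=grab("scene");P=dry(f["P"]);im=f["image"].astype(int)
m=(im[...,0]>im[...,1]+80)&(im[...,0]>im[...,2]+80)&(abs(P[...,0]+.135)<.03)&(P[...,1]>.13)&(P[...,1]<.25)&(P[...,2]>.11)
print("tip",m.sum(),(P[m].mean(0)*1000).round(1))
f=grab("top"); save(f,"t9.png",(220,130,400,280),4)
E
```

```text
[-135.4  122.8  294.5] [[0.029, 0.001, 1.0], [-1.0, -0.0, 0.029], [0.0, -1.0, 0.001]] [ 0.23  0.15 -0.75  1.94  0.12  1.09 -0.54] [ 0.03895493 -0.29385247 -6.43699368] 0.00012521801116176413
lip dry mm 22 [[-96.5, -54.7, 132.8], [-87.6, -45.6, 135.5], [-81.4, -28.0, 139.4]]
bar dry mm 59 [[-47.6, -54.6, 185.9], [-40.8, -21.5, 189.3], [-35.7, 8.6, 191.9]]
front rim 42 [[-91.3, -87.3, 126.1], [-84.8, -59.8, 130.2], [-80.6, 46.0, 133.9]]
rear rim 39 [[93.6, -44.6, 127.0], [96.1, 4.3, 130.2], [98.7, 47.3, 133.1]]
tip 32 [-131.4  158.6  144.9]
```

View pics/s9.png

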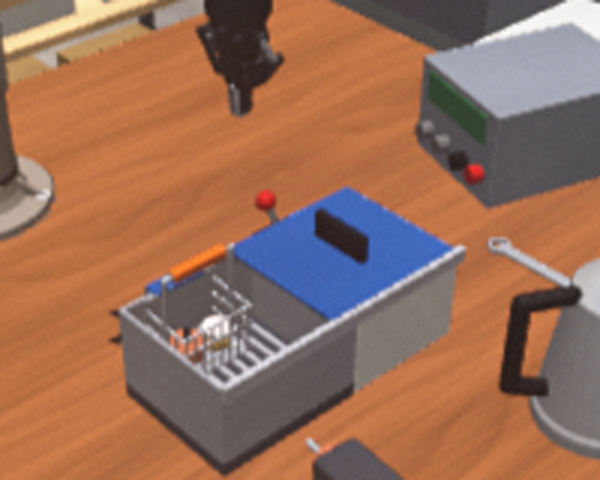

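View pics/t9.png

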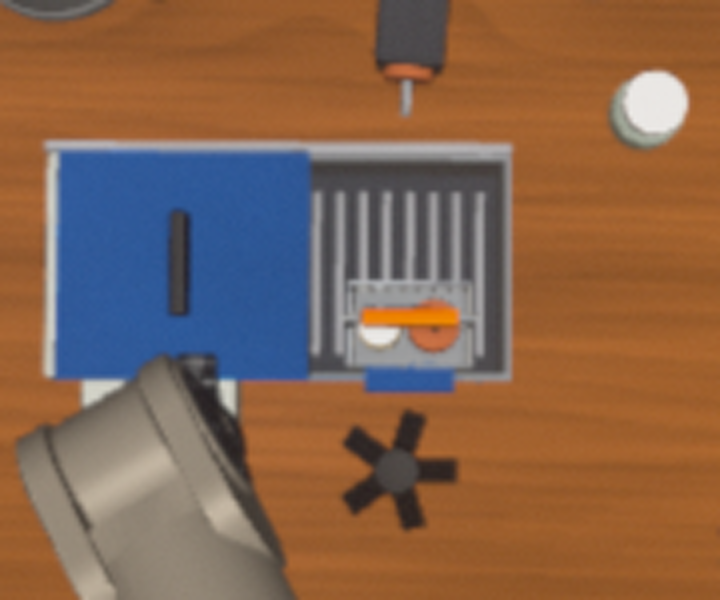

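The basket hangs level, with its lip over the front rim (top crop 410,380). Now the switch: lower beside the ball, then push along +y.

Request:
{"name": "jog_arm", "arguments": {
  "motion": [
    [0.0,[0,0.035,0],[0,0,0]],
    [0.0,[0,0.035,0],[0,0,0]],
    [0.0,[0,0.035,0],[0,0,0]],
    [0.0,[0,0.03,0],[0,0,0]],
    [0.0,[0,0.021,0],[0,0,0]],
    [0.0,[0,0,0],[0,0,0]],
    [0.0,[0,0,0],[0,0,0]]
  ]
}}

```text
clock: 14.53
tcp_pos: [0.4415, 0.1498, 0.137]
orientation: [-1.223, 1.193, -1.191]
contact_force: [-0.4, -0.1, -5.3]
grip_width: 0.0
```

Request:
{"name": "jog_arm", "arguments": {
  "motion": [
    [0.0,[-0.01,0,0],[0,0,0]],
    [0.0,[-0.01,0,0],[0,0,0]],
    [0.0,[-0.01,0,0],[0,0,0]],
    [0.0,[-0.01,0,0],[0,0,0]],
    [0.0,[-0.01,0,0],[0,0,0]],
    [0.0,[-0.01,0,0],[0,0,0]],
    [0.0,[-0.006,0,0],[0,0,0]],
    [0.0,[0,0,0],[0,0,0]]
  ]
}}

```text
clock: 15.2
tcp_pos: [0.4395, 0.2189, 0.1378]
orientation: [-1.221, 1.189, -1.188]
contact_force: [0.5, 0.4, -5.9]
grip_width: -0.0001
```

```bash
cat > sw.py <<'E'
from h import *
import sys
p,T,o=tool();print((dry(p)*1000).round(1),o["contact_force"],o["clock"])
f=grab("scene");P=dry(f["P"]);im=f["image"].astype(int); save(f,sys.argv[1],(240,100,440,260),3)
m=(im[...,0]>im[...,1]+80)&(im[...,0]>im[...,2]+80)&(abs(P[...,0]+.135)<.03)&(P[...,1]>.13)&(P[...,1]<.25)&(P[...,2]>.11)
print("tip",m.sum(),(P[m].mean(0)*1000).round(1))
E
python3 sw.py s10.png
```

```text
[-135.   189.9  137.8] [ 0.54737518  0.39829072 -5.88942336] 15.2
tip 8 [-125.4  213.5  142.9]
```

View pics/s10.png

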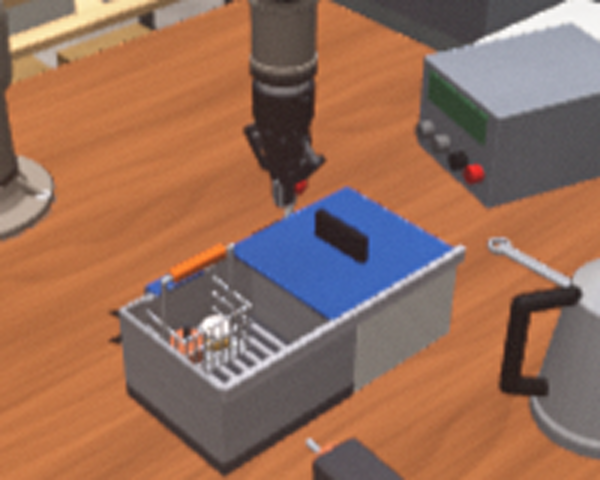

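The ball is ahead of the fingers at y≈213 mm. I'll push a little further to the stop.

Request:
{"name": "jog_arm", "arguments": {
  "motion": [
    [0.0,[-0.004,0,0],[0,0,0]],
    [0.0,[-0.003,0,0],[0,0,0]],
    [0.0,[-0.002,0,0],[0,0,0]],
    [0.0,[0,0,0],[0,0,0]],
    [0.0,[0,0,0],[0,0,0]]
  ]
}}

```text
clock: 15.67
tcp_pos: [0.4396, 0.2257, 0.1376]
orientation: [-1.221, 1.19, -1.19]
contact_force: [0.3, -0.3, -5.4]
grip_width: 0.0001
```

Request:
{"name": "jog_arm", "arguments": {
  "motion": [
    [0.0,[-0.002,0,0],[0,0,0]],
    [0.0,[0,0,0],[0,0,0]],
    [0.0,[0,0,0],[0,0,0]]
  ]
}}

```text
clock: 15.92
tcp_pos: [0.4396, 0.2277, 0.1376]
orientation: [-1.221, 1.19, -1.19]
contact_force: [0.3, -1.0, -6.9]
grip_width: 0.0001
```

Request:
{"name": "jog_arm", "arguments": {
  "motion": [
    [0.0,[-0.002,0,0],[0,0,0]],
    [0.0,[-0.001,0,0],[0,0,0]],
    [0.0,[0,0,0],[0,0,0]],
    [0.0,[0,0,0],[0,0,0]]
  ]
}}

```text
clock: 16.25
tcp_pos: [0.4395, 0.229, 0.1374]
orientation: [-1.223, 1.19, -1.193]
contact_force: [0.0, -5.7, -4.9]
grip_width: -0.0
```

```bash
python3 sw.py s11.png
```

```text
[-134.8  200.   137.4] [ 0.04895833 -5.71739648 -4.90081263] 16.25
tip 11 [-123.9  221.1  141.7]
```

The switch has met its stop at 5.7 N. I'll back off, rise and check.

Request:
{"name": "jog_arm", "arguments": {
  "motion": [
    [0.0,[0.01,0,0],[0,0,0]],
    [0.0,[0.015,0,0],[0,0,0]],
    [0.0,[0,-0.03,0],[0,0,0]],
    [0.0,[0,-0.035,0],[0,0,0]],
    [0.0,[0,-0.035,0],[0,0,0]],
    [0.0,[0,-0.035,0],[0,0,0]],
    [0.0,[-0.03,-0.02,0],[0,0,0]],
    [0.0,[-0.035,0,0],[0,0,0]],
    [0.0,[-0.035,0,0],[0,0,0]],
    [0.0,[0,0,0],[0,0,0]]
  ]
}}

```text
clock: 17.13
tcp_pos: [0.4357, 0.3128, 0.294]
orientation: [-1.219, 1.187, -1.18]
contact_force: [-0.3, 0.3, -6.1]
grip_width: 0.0002
```

```bash
python3 sw.py s12.png; python3 - <<'E'
from h import *
import pickle
scenecheck("s13.png",(240,100,440,260))
f=grab("top"); save(f,"t13.png")
g=pickle.load(open("top0.pkl","rb"))
P=dry(f["P"]);im=f["image"].astype(int)
m=(im[...,0]>im[...,1]+80)&(im[...,0]>im[...,2]+80)&(abs(P[...,0]+.135)<.03)&(P[...,1]>.13)&(P[...,1]<.25)&(P[...,2]>.11)
print("tip top",m.sum(),(P[m].mean(0)*1000).round(1) if m.any() else '')
E
```

```text
[-136.3  283.8  294. ] [-0.2768205   0.29427605 -6.05458165] 17.1333
tip 32 [-131.3  220.8  141.6]
lip dry mm 20 [[-98.0, -54.0, 134.1], [-89.6, -46.1, 136.2], [-80.7, -31.7, 138.4]]
bar dry mm 59 [[-47.9, -53.9, 185.9], [-41.3, -23.3, 188.9], [-35.8, 7.4, 192.4]]
front rim 39 [[-91.0, -86.0, 126.6], [-86.4, -61.3, 130.3], [-80.2, 47.3, 133.6]]
rear rim 40 [[93.3, -42.1, 126.3], [96.3, -0.3, 129.8], [97.9, 42.6, 132.9]]
tip top 41 [-136.2  222.3  142.7]
```

View pics/s13.png

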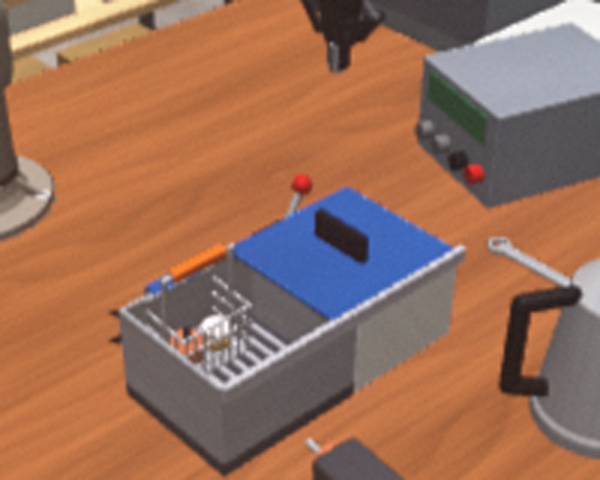

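View pics/t13.png

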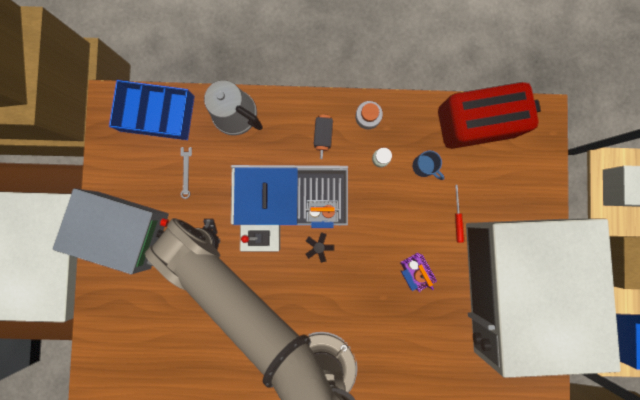

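Everything checks out: the switch tip is at y≈222 mm (about 0.97 rad), the basket is hanging, the cover is open and the bystanders are in place. Handing in.

```bash
python3 - <<'E'
from bench import r
print(r.hand_in())
E
```

```text
the job is handed in; nothing more can be done
None
```

The job is done and handed in. The clock read about 17 s at my last state reading, against the 59 s limit. The hand-in gave no verdict, so these results are from my own measurements:

- **Cover:** I pushed it by its handle until it met the stop at about 14 N, which is fully open (about 0.16 m). The last top picture still shows it open.
- **Basket:** I took the steel basket with the blue lip and lowered it onto the front rim; the rim took the weight before I opened the fingers. At the last check the lip top was at z ≈ 136 mm and the grip bar at dryer x ≈ -41, y ≈ -23 mm. That puts the basket's underside at about z 50 mm, clear of the floor and level as far as I could see.
- **Switch:** I pushed it over until it met its stop at about 6 N. After I backed off, the tip was at dryer y ≈ 222 mm, about 0.97 rad.
- **Other things:** the bystanders and the purple basket look unmoved in the last top picture. I compared them by eye, not by measurement.

No check failed. The measurements of the basket's x position differed by 2–5 mm between the cameras and the tool reading (-41 to -46 mm), all within the allowed range. The force reading also had a constant offset of about -6 N in z, so I judged contacts by the change.

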